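# Raise the counterweighted gate bar and push the mortar cube home

### The job

The mortar cube in the lane of the cube jig has to go against the jig's end stop, but the counterweighted gate bar lies across the lane. With the fingers, without gripping anything, push the gate bar up and back past its balance point so that it stays raised by itself, then push the cube along the lane until it sits flush against the end stop. Do not pinch, lift or tip the cube, push gently, and leave the moisture tin, the core slice and the knob weight where they stand.

Things in the scene. Friction and masses are not known exactly. Their poses are not given: they have to be found in the camera images.
- jig: cube jig, fixed: aluminium floor plate 12 mm thick (x -150 to +100, y +-60 mm). Origin on the bench under the lane's middle; +x runs along the lane from its open end (robot side) to the end stop, +y left, z up. Steel rails (tops 30 mm above the bench) leave a lane 62 mm wide. End stop: upright plate, face at x +60, top at 48 mm. Hinge posts at x +78, y +-50, 74 mm high.
- stop_home (a point): middle of the cube when it is home against the end stop: on the lane's centre line, 37 mm above the bench, at x +35 mm in the jig's frame; axes as the jig's
- gate_hinge (a point): hinge axis of the gate at the lane's centre line (x +78 mm, 62 mm above the bench in the jig's frame); the axis is the jig's y axis
- gate (a joint): gate angle: 0 = down on its bumpers, bar level across the lane 62 mm above the bench; grows as the bar swings up and back (about the jig's +y); stop at 1.95. Steel bar 14 mm thick, 270 mm long, 110 mm from the hinge, on arms at y +-36 mm; counterweight discs over the hinge. It falls back below about 1.06, beyond goes over slowly (damped) and stays. Lifting takes about 2 to 4 N.
- bar_left (a point): middle of the bar's left end, a black rubber sleeve 18 mm thick, 60 mm long, overhanging the jig (103 mm left of the lane's centre line); moves with the gate. With the gate down its underside is 53 mm over the bare bench, so that tilted fingers can reach under it from the robot's side.
- bar_right (a point): the same at the right end of the bar
- cube_center (a point): middle of the mortar cube: grey, 50 x 50 x 50 mm, 0.3 kg, standing loose on the lane's floor in front of the gate bar (top 62 mm above the bench); z up, x about along the lane
- tin: bystander: round aluminium moisture tin, 60 mm wide, 39 mm high, left of the jig; origin at its underside
- slice: bystander: round stone core slice, 47 mm wide, 24 mm high, right of the jig; origin at its underside
- knob_weight: bystander: small brass-coloured knob weight, 25 mm wide, 32 mm high, right of the jig, nearer the robot; origin at its underside
There are look-alikes about, which are no part of the job. What is shaped like the part that bears cube_center but brown is not meant.

How it is judged:
By the outcome, as a careful person would: the job done as asked, in the order asked, and still so for the second after the job is handed in, with the robot touching nothing.
It also fails if it takes over 56 s, if anything falls off the work surface, if the arm or the gripper's body presses on something with over 40 N, if the wrist force passes 120 N, or if a joint passes its speed limit or range.

### The arm

A 6-joint arm with a two-finger parallel gripper is mounted at the origin on a cart in front of the work surface, level with it; the furniture and walls round the work are solid. World frame = base frame: x ahead of the robot, y to its left, z up, the work surface at z = 0. Lengths are in mm, angles in degrees, forces in N, time in s.
With the tool pointing down it reaches from about 350 to 1000 mm from the base axis. Payload 7.1 kg.
Tool frame: the origin (TCP) lies at the very end of the fingers, on their centre line; the grasp point (between the pads) lies 19 mm behind it; z points along the fingers, y is the line along which they close (so a half turn about z gives the same grasp; the last joint's range is limited). The gripper opens to 85 mm and grips with 20 to 120 N. Pads are 22 mm wide; open, the fingers measure 114 mm over their backs; the gripper's body (76 mm by 85 mm) begins 54 mm behind the grasp point. The pads swing forward as they close: fully open they stand 13 mm farther back than shut.
Start: joints at [-65.203, 24.242, 93.386, -0, 62.372, -1.089], TCP at [272.88, -562.264, 208.019] pointing down, gripper open.
Joint ranges: [-172.04, 172.04], [-51.8, 120.97], [4.93, 147.93], [-75.15, 255.16], [6.16, 154.13], [-145.62, 145.62]. Speed limits (degrees/s): [136.94, 136.94, 172.46, 180, 180, 180].

### API

Orientations are given as [roll, pitch, yaw] about the fixed x, y, z axes, in that order (R = Rz(yaw) Ry(pitch) Rx(roll)).
In Python, from plant import bot gives the robot as it stands. The module is installed in compiled form; this text tells all that it offers.
- The arm moves only by the shell command python3 -m handwheel 'ROWS' [FORCE]. ROWS is JSON, a list of rows, each a list of 3 entries, a list of its own where there are three numbers: the turn, a rotation vector about the world's x, y, z normalised to -1 to 1, where 1 is 180 degrees, then the shift along the world's x, y, z normalised to -1 to 1, where 1 is 40 cm, then the finger opening in mm, from 0 to 85.4. A call has 1 to 10 rows; each row is the pose to reach, as a shift and turn from the pose commanded when the call began, turning the shorter way round; what a row does not reach only later rows make up. A row lasts 1/10 s, in which the tool goes at most 50 mm and 8.59 degrees, less where a joint would pass 70% of its speed; a pose out of reach is approached as far as the arm can. A call with a number of a shift or a turn outside -1 to 1 is refused whole. A call with a gripper value outside its range is refused whole. The fingers move at their own pace and stop on an object; FORCE is the grip in N (left out, the last holds). Time passes only in rows, so rows that repeat a pose let the fingers close. It gives the time, the measured TCP pose, the force, the opening and the grip force at its end, in the units of the state.
- bot.read_state(): the state, without advancing time (a new reading comes with each control period).
- bot.camera(name): name is "scene" or "top" or "wrist"; returns a dict with "pixels" (400x640x3 uint8, red, green, blue), "intrinsics" (3x3 intrinsics, pixels), "xyz" and "rotation" of the camera in the world; the wrist camera has in their place "hand_eye" (4x4, takes a point from camera to tool coordinates, whose origin is the TCP and whose axes are the flange's). Camera axes: x right, y up, looking along -z (the intrinsics and any distortion apply to the point x, -y, -z); pixel columns grow to the right and rows downward; lengths in mm; the calibration is good to about 2 mm. The wrist camera is an equidistant fisheye: a pixel r from the principal point sees the ray r / f radians off the axis. A picture is of the moment at which its call begins: read the wrist's pose just before it. There is no depth.
- bot.sign_off(): hands the job in; it is judged then, once.
The state is a dict: "time": time; "joints": joint angles; "qd": joint speeds; "joint_torque": joint torques, N m; "position": TCP position; "tcp_rot": TCP orientation; "contact_force": force on the tool from outside, world axes, zero at the start; "moment": the same for the moment, N m; "grip_width": opening from 0.0 (shut) to 1.0 (fully open); "gripper_force": force on a finger pad.
Only numpy, scipy, OpenCV 4.12 (cv2) and the standard library are available. Lean on these libraries where they do the work, as an engineer would, in place of code of your own. Each camera call takes 0.05 s, during which the arm holds its last target. There are 200 camera calls.

## Working session

There is one attempt and no reset: what is moved stays moved. The work goes in short steps, Python scripts to look and compute and a shell command to move; the robot and the scene stay as the last step left them, time stands still between calls to the robot, and variables do not carry over. Pictures are saved under pics/ and viewed, at most 10 in all, crops included, and the job is handed in when it is done.

```bash
mkdir -p pics; python3 - <<'E'
from plant import bot
import cv2,pickle
d={}
for n in ("scene","top","wrist"):
    c=bot.camera(n); d[n]=c; cv2.imwrite(f"pics/{n}0.png",c["pixels"][:,:,::-1])
    print(n,{k:v for k,v in c.items() if k!="pixels"})
pickle.dump(d,open("c0.pkl","wb"))
print(bot.read_state())
E
```

```text
scene {'intrinsics': array([[420.12216925,   0.        , 319.06177294],
       [  0.        , 420.12216925, 194.52991255],
       [  0.        ,   0.        ,   1.        ]]), 'xyz': array([-107.87445688, -505.88669491,  491.90153303]), 'rotation': array([ 61.59217993,   0.96609205, -53.56475751])}
top {'intrinsics': array([[400.26155044,   0.        , 319.50555488],
       [  0.        , 400.26155044, 193.95986699],
       [  0.        ,   0.        ,   1.        ]]), 'xyz': array([ 312.93774268,  -47.58826711, 1053.52217397]), 'rotation': array([ 1.24868539e+01,  5.57547062e-02, -9.43178346e+01])}
wrist {'intrinsics': array([[309.70691629,   0.        , 320.26524999],
       [  0.        , 309.70691629, 198.04793454],
       [  0.        ,   0.        ,   1.        ]]), 'hand_eye': array([[ 5.52818731e-04,  9.47733731e-01,  3.19061860e-01,
         8.24843721e+01],
       [ 9.99999775e-01, -4.02630012e-04, -5.36675124e-04,
         5.55541492e-01],
       [-3.80161237e-04,  3.19062085e-01, -9.47733740e-01,
        -1.66242811e+02],
       [ 0.00000000e+00,  0.00000000e+00,  0.00000000e+00,
         1.00000000e+00]])}
{'time': 0.15, 'joints': array([-6.52044947e+01,  2.42774265e+01,  9.34201606e+01, -1.11114286e-03,
        6.23735474e+01, -1.08887929e+00]), 'qd': array([-0.04485004, -0.14626433, -0.14245654,  0.06886337, -0.004423  ,
       -0.08685126]), 'joint_torque': array([ 1.44551006e-03, -5.57767081e+01, -2.82019061e+01,  1.11175495e-06,
        4.73343709e-03, -1.16840393e-06]), 'position': array([ 272.67330057, -561.87881429,  207.39933997]), 'tcp_rot': array([-1.79928860e+02, -3.68151706e-04,  2.58849002e+01]), 'contact_force': array([ 0.54575356, -1.07755637, -0.83812026]), 'moment': array([6.39674031e-02, 4.04070700e-05, 2.65197010e-02]), 'gripper_force': 0.0, 'grip_width': 0.9958252614315504}
```

View pics/scene0.png

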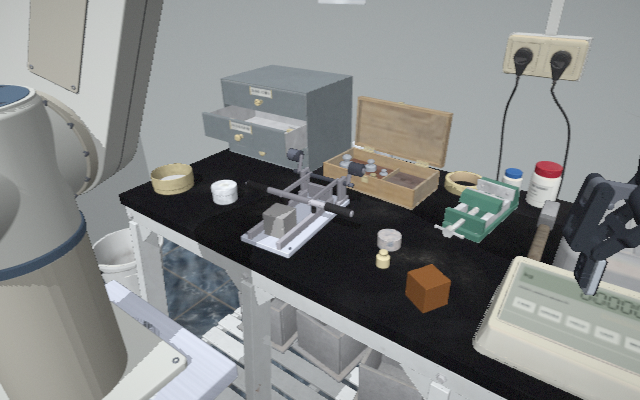

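View pics/top0.png

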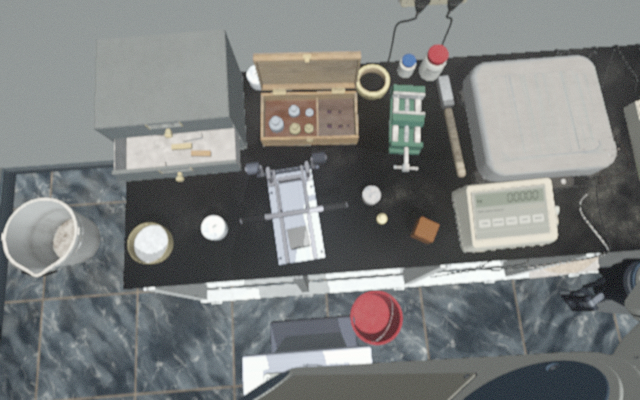

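The scene view shows the jig around (300,215), its bar from about (247,184) to (353,212), and the cube at (280,220). The tin is at (224,191), the slice at (389,240) and the knob at (383,259). In the top view the jig is around (297,215) and the bar runs from (240,220) to (348,205). Next I'll enlarge the jig.

```bash
cat > h.py <<'E'
import numpy as np,cv2,pickle
from scipy.spatial.transform import Rotation as R
def ray(c,uv,pose=None):
    K=c["intrinsics"]; a=np.array([(uv[0]-K[0,2])/K[0,0],(uv[1]-K[1,2])/K[1,1]])
    if "xyz" in c:
        return np.array(c["xyz"]),R.from_euler('xyz',c["rotation"],degrees=True).apply([a[0],-a[1],-1])
    th=np.linalg.norm(a); s=np.sin(th)/max(th,1e-9)
    d=np.array([a[0]*s,-a[1]*s,-np.cos(th)]); H=c["hand_eye"]; p,r=pose
    M=R.from_euler('xyz',r,degrees=True)
    return np.array(p)+M.apply(H[:3,3]),M.apply(H[:3,:3]@d)
def plane(c,uv,z,pose=None):
    o,d=ray(c,uv,pose); return o+d*(z-o[2])/d[2]
def tri(*rs):
    A=0;b=0
    for o,d in rs:
        d=d/np.linalg.norm(d);P=np.eye(3)-np.outer(d,d);A=A+P;b=b+P@o
    return np.linalg.solve(A,b)
E
python3 - <<'E'
import pickle,cv2
d=pickle.load(open("c0.pkl","rb"))
a=cv2.resize(d["top"]["pixels"][145:275,225:395,::-1],None,fx=4.6,fy=4.6,interpolation=cv2.INTER_CUBIC)
b=cv2.resize(d["scene"]["pixels"][140:260,230:400,::-1],None,fx=4.6,fy=4.6,interpolation=cv2.INTER_CUBIC)
cv2.imwrite("pics/tc.png",a);cv2.imwrite("pics/sc.png",b)
E
```

```text
(no output)
```

View pics/tc.png

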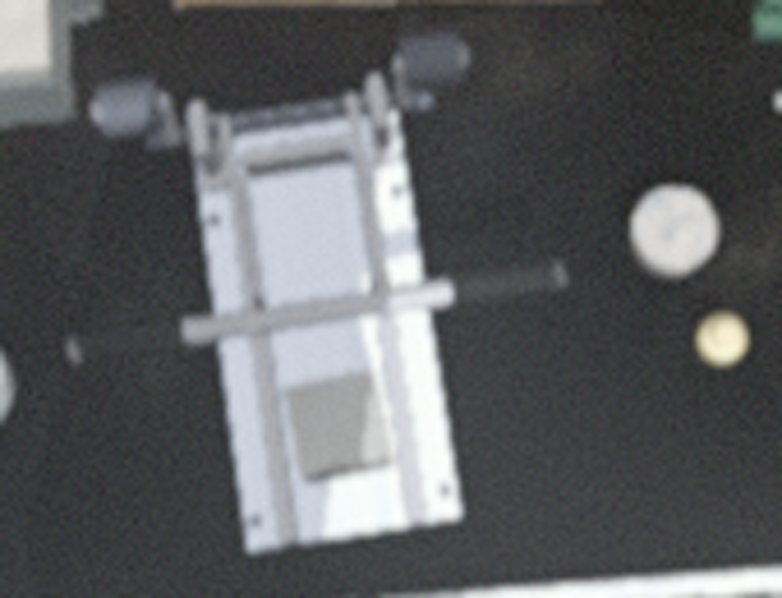

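View pics/sc.png

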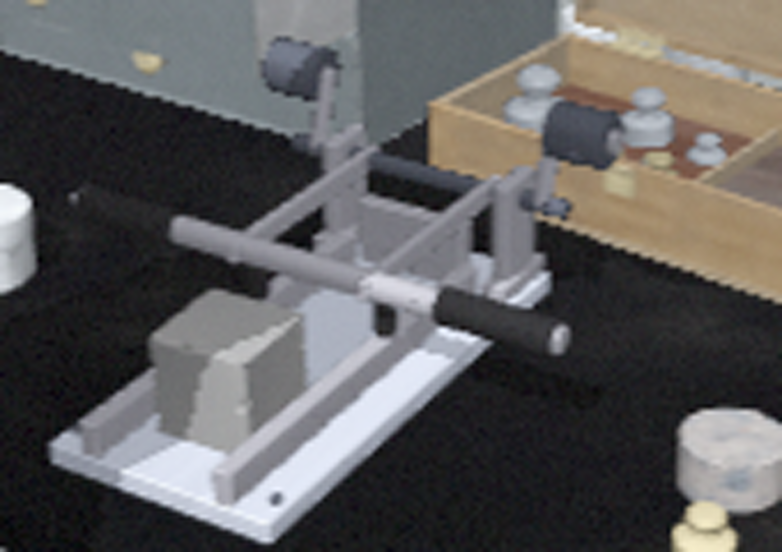

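```bash
python3 - <<'E'
from h import *
d=pickle.load(open("c0.pkl","rb"));T,S=d["top"],d["scene"]
t=lambda u,v:ray(T,(225+(u+.5)/4.6-.5,145+(v+.5)/4.6-.5)); s=lambda u,v:ray(S,(230+(u+.5)/4.6-.5,140+(v+.5)/4.6-.5))
def P(n,r,z): o,k=r; print(n,(o+k*(z-o[2])/k[2]).round(1))
for n,a,b,z in [("barR",(560,272),(561,340),62),("barL",(73,350),(75,197),62),("cornNL",(247,552),(52,452),12),("cornNR",(463,518),(272,540),12),
  ("cubeFL",(290,386),(205,291),62),("cubeFR",(370,376),(303,318),62)]:
    print(n,"tri",tri(t(*a),s(*b)).round(1)); P(" top",t(*a),z);P(" scene",s(*b),z)
P("cubeNL scene",s(150,345),62);P("cubeNL floor top",t(307,480),12);P("cubeNR floor top",t(390,462),12)
P("cubeNLfloor sc",s(160,428),12);P("cubeNRfloor sc",s(240,450),12)
P("slice",t(675,230),24);P("slice sc",s(733,440),24);P("knob",t(723,340),32)
q=ray(T,(214,228));P("tin",q,39);P("tin sc",ray(S,(224,186)),39)
for u,v in [(135,108),(432,57)]:P("cw",t(u,v),130)
P("cornFR",t(398,108),12)
E
```

```text
barR tri [ 501.2 -128.2   61.9]
 top [ 501.6 -128.8   62. ]
 scene [ 500.4 -127.9   62. ]
barL tri [477.  139.7  64.3]
 top [478.6 139.1  62. ]
 scene [479.  144.3  62. ]
cornNL tri [366.9  55.3   6.7]
 top [365.9  55.4  12. ]
 scene [362.5  48.4  12. ]
cornNR tri [376.  -66.3   5.3]
 top [375.5 -66.2  12. ]
 scene [369.3 -72.4  12. ]
cubeFL tri [447.5  25.   62. ]
 top [450.1  22.6  62. ]
 scene [444.8  27.3  62. ]
cubeFR tri [453.2 -21.7  60. ]
 top [452.2 -21.   62. ]
 scene [451.4 -24.5  62. ]
cubeNL scene [395.8  15.2  62. ]
cubeNL floor top [403.2  19.7  12. ]
cubeNR floor top [409.8 -27.6  12. ]
cubeNLfloor sc [403.9  22.3  12. ]
cubeNRfloor sc [411.3 -18.7  12. ]
slice [ 528.3 -199.7   24. ]
slice sc [ 526.  -199.8   24. ]
knob [ 461.8 -218.9   32. ]
tin [468.7 211.3  39. ]
tin sc [467.2 208.7  39. ]
cw [592.2  89.9 130. ]
cw [608.2 -66.6 130. ]
cornFR [616.2 -46.8  12. ]
```

```bash
cat >> h.py <<'E'
J=np.array([521,8.5,0]);JR=R.from_euler('z',5.0,degrees=True)
def w(x,y,z): return J+JR.apply([x,y,z])
def goal(pos,rpy):
    "row numbers from the present measured pose to a world pose"
    from plant import bot
    s=bot.read_state(); q=R.from_euler('xyz',rpy,degrees=True)*R.from_euler('xyz',s["tcp_rot"],degrees=True).inv()
    print("turn",(q.as_rotvec()/np.pi).round(4),"shift",((np.array(pos)-s["position"])/400).round(4), "pos",np.round(pos,1))
def st():
    from plant import bot
    s=bot.read_state(); p=s["position"]
    print("t",s["time"],"pos",p.round(1),"rpy",s["tcp_rot"].round(1),"jig",JR.inv().apply(p-J).round(1),"F",s["contact_force"].round(1),"J",s["joints"].round(1),"w",round(s["grip_width"],2))
E
python3 -c "
from h import *
goal(w(-70,-106,200),[180,-45,5])
goal(w(-110,-106,120),[180,-45,5])"
```

```text
turn [ 0.0666 -0.2424 -0.1101] shift [ 0.4696  1.1467 -0.0185] pos [ 460.5 -103.2  200. ]
turn [ 0.0666 -0.2424 -0.1101] shift [ 0.37    1.138  -0.2185] pos [ 420.7 -106.7  120. ]
```

```bash
python3 -m handwheel '[[[0,0,0],[0.2,0.2,0.06],0],[[0,0,0],[0.4,0.95,0.06],0],[[0,0,0],[0.4,0.95,0.06],0],[[0,0,0],[0.4,0.95,0.06],0],[[0,0,0],[0.4,0.95,0.06],0],[[0.03,-0.12,-0.05],[0.4,0.95,0.06],0],[[0.0666,-0.2424,-0.11],[0.4,0.95,0.06],0],[[0.0666,-0.2424,-0.11],[0.4,0.95,0.06],0],[[0.0666,-0.2424,-0.11],[0.4,0.95,0.06],0],[[0.0666,-0.2424,-0.11],[0.4,0.95,0.06],0]]'; python3 -c "
from h import *
st()
goal(w(-110,-106,120),[180,-45,5])"
```

```text
time: 1.15
position: [432.9, -178.3, 231.8]
tcp_rot: [178.6, -36.2, 10.4]
contact_force: [1.3, -0.2, -0.5]
grip_width: -0.0
gripper_force: 0.0
t 1.15 pos [ 432.9 -178.3  231.8] rpy [178.6 -36.2  10.4] jig [-104.1 -178.4  231.8] F [ 1.3 -0.2 -0.5] J [-42.3   0.9 131.1  52.7  34.9  -3.3] w -0.0
turn [ 0.0124 -0.0475 -0.0247] shift [-0.0305  0.179  -0.2795] pos [ 420.7 -106.7  120. ]
```

```bash
python3 -m handwheel '[[[0.0124,-0.0475,-0.0247],[0,0.18,-0.1],0],[[0.0124,-0.0475,-0.0247],[0,0.18,-0.1],0],[[0.0124,-0.0475,-0.0247],[-0.02,0.18,-0.28],0],[[0.0124,-0.0475,-0.0247],[-0.02,0.18,-0.28],0],[[0.0124,-0.0475,-0.0247],[-0.02,0.18,-0.28],0]]'; python3 -c "
from h import *
st()
goal(w(-110,-106,120),[180,-45,5])
from plant import bot
c=bot.camera('wrist');cv2.imwrite('pics/w1.png',c['pixels'][:,:,::-1])"
```

```text
time: 1.65
position: [435.9, -110.8, 149.1]
tcp_rot: [-178.8, -45.5, 5.2]
contact_force: [0.7, -0.5, 0.0]
grip_width: 0.005
gripper_force: 0.0
t 1.65 pos [ 435.9 -110.8  149.1] rpy [-178.8  -45.5    5.2] jig [ -95.2 -111.4  149.1] F [ 0.7 -0.5  0. ] J [-36.5  14.9 143.9 115.2  32.7 -61.5] w 0.0
turn [-0.0047  0.0022 -0.0054] shift [-0.0381  0.0102 -0.0728] pos [ 420.7 -106.7  120. ]
```

View pics/w1.png

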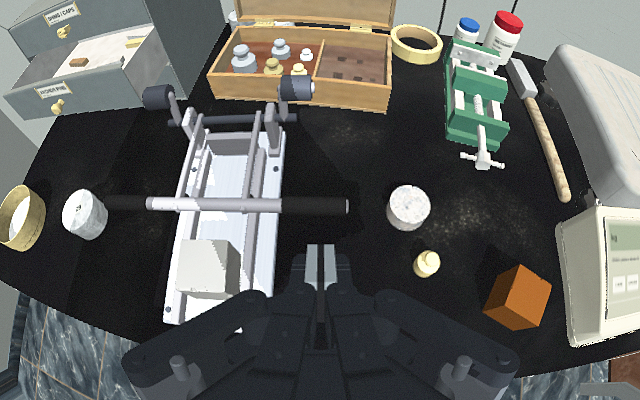

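The wrist view shows the bar's right end at (347,206), the cube at (208,267), the slice at (408,207) and the knob at (426,263). The way under the bar's right end is clear. I'll come in sideways with more yaw, because the elbow is near its limit.

```bash
python3 -c "
from h import *
from plant import bot
s=bot.read_state();c=bot.camera('wrist');P=(s['position'],s['tcp_rot'])
for n,uv,z in [('barR',(347,206),62),('slice',(408,200),24),('knob',(426,252),32),('cubeNL',(176,291),62),('cubeNR',(227,294),62),('cubeFL',(186,239),62),('cubeFR',(237,241),62)]:
  p=plane(c,uv,z,P);print(n,p.round(1),JR.inv().apply(p-J).round(1))
goal(w(-50,-165,110),[180,-45,15])
goal(w(-34,-160,28),[180,-45,15])
goal(w(-34,-115,28),[180,-45,15])"
```

```text
barR [ 497.  -126.8   62. ] [ -35.7 -132.7   62. ]
slice [ 528.4 -194.3   24. ] [ -10.3 -202.7   24. ]
knob [ 467.9 -210.7   32. ] [ -72.  -213.7   32. ]
cubeNL [397.2  18.1  62. ] [-122.5   20.3   62. ]
cubeNR [403.4 -31.2  62. ] [-120.6  -29.3   62. ]
cubeFL [447.5  20.2  62. ] [-72.2  18.1  62. ]
cubeFR [452.4 -31.1  62. ] [-71.8 -33.4  62. ]
turn [-0.0067 -0.0009  0.0499] shift [ 0.1297 -0.1285 -0.0904] pos [ 485.6 -160.2  110. ]
turn [-0.0067 -0.0009  0.0499] shift [ 0.1685 -0.1126 -0.2954] pos [ 501.1 -153.9   28. ]
turn [-0.0067 -0.0009  0.0499] shift [ 0.1587 -0.0005 -0.2954] pos [ 497.2 -109.    28. ]
```

```bash
python3 -m handwheel '[[[-0.0067,0,0.05],[0.11,-0.12,-0.04],0],[[-0.0067,0,0.05],[0.13,-0.12,-0.09],0],[[-0.0067,0,0.05],[0.13,-0.12,-0.16],0],[[-0.0067,0,0.05],[0.165,-0.108,-0.24],0],[[-0.0067,0,0.05],[0.165,-0.108,-0.297],0],[[-0.0067,0,0.05],[0.165,-0.108,-0.297],0]]'; python3 -c "
from h import *
st()
goal(w(-34,-115,28),[180,-45,15])
from plant import bot
c=bot.camera('wrist');cv2.imwrite('pics/w2.png',c['pixels'][:,:,::-1])"
```

```text
time: 2.35
position: [501.9, -153.3, 29.0]
tcp_rot: [180.0, -45.1, 15.1]
contact_force: [-0.5, 1.1, -0.1]
grip_width: -0.004
gripper_force: 0.0
t 2.35 pos [ 501.9 -153.3   29. ] rpy [180.  -45.1  15.1] jig [ -33.1 -159.5   29. ] F [-0.5  1.1 -0.1] J [-39.2  39.2 132.2 117.8  40.5 -79.2] w -0.0
turn [-0.0001  0.0005 -0.0005] shift [-0.012   0.1107 -0.0024] pos [ 497.2 -109.    28. ]
```

View pics/w2.png

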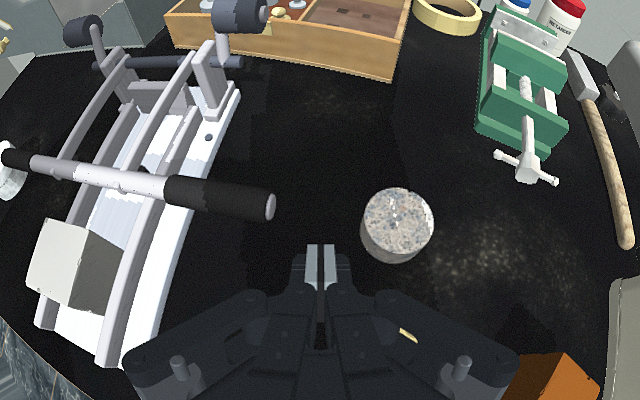

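The fingers are beside the bar's end at (270,206), with the slice clear at (397,225). Next they slide in under the sleeve.

```bash
python3 -m handwheel '[[[0,0,0],[-0.005,0.055,-0.003],0],[[0,0,0],[-0.012,0.11,-0.003],0],[[0,0,0],[-0.012,0.11,-0.003],0]]'; python3 -c "
from h import *
st()
s=(w(78,0,0)-w(78,0,0))
# arc shifts relative to contact start
for th in (10,20,30,40,50,60,70,80,90):
  t=np.radians(th); v=JR.apply([110*(1-np.cos(t)),0,110*np.sin(t)])
  print(th,(v/400).round(3))"
```

```text
time: 2.7
position: [496.7, -107.6, 31.2]
tcp_rot: [179.8, -45.2, 15.4]
contact_force: [0.6, 0.4, 0.4]
grip_width: 0.003
gripper_force: 0.0
t 2.7 pos [ 496.7 -107.6   31.2] rpy [179.8 -45.2  15.4] jig [ -34.4 -113.5   31.2] F [0.6 0.4 0.4] J [-33.5  39.1 135.8 127.3  42.  -84.5] w 0.0
10 [0.004 0.    0.048]
20 [0.017 0.001 0.094]
30 [0.037 0.003 0.138]
40 [0.064 0.006 0.177]
50 [0.098 0.009 0.211]
60 [0.137 0.012 0.238]
70 [0.18  0.016 0.258]
80 [0.226 0.02  0.271]
90 [0.274 0.024 0.275]
```

```bash
python3 -m handwheel '[[[0,0,0],[0.003,0,0.015],0],[[0,0,0],[0.004,0,0.035],0],[[0,0,0],[0.006,0,0.055],0],[[0,0,0],[0.012,0.001,0.08],0],[[0,0,0],[0.02,0.001,0.1],0],[[0,0,0],[0.03,0.002,0.12],0],[[0,0,0],[0.04,0.003,0.14],0],[[0,0,0],[0.04,0.003,0.14],0]]'; python3 -c "
from h import *
st()
from plant import bot
c=bot.camera('scene');cv2.imwrite('pics/s3.png',cv2.resize(c['pixels'][90:270,200:440,::-1],None,fx=3,fy=3))"
```

```text
time: 3.5
position: [514.7, -110.0, 87.8]
tcp_rot: [179.4, -45.4, 15.4]
contact_force: [-0.3, -0.3, 0.3]
grip_width: -0.004
gripper_force: 0.0
t 3.5 pos [ 514.7 -110.    87.8] rpy [179.4 -45.4  15.4] jig [ -16.6 -117.5   87.8] F [-0.3 -0.3  0.3] J [-32.   29.4 134.5 118.1  35.9 -70.6] w -0.0
```

View pics/s3.png

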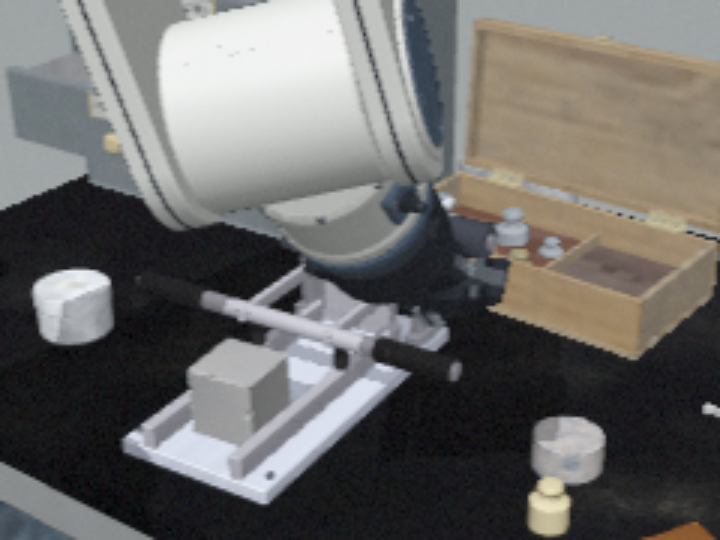

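The scene picture still shows the bar down, with its right end at crop (455,370). I'll check from the wrist camera.

```bash
python3 -c "
from h import *
from plant import bot
st()
c=bot.camera('wrist');cv2.imwrite('pics/w4.png',c['pixels'][:,:,::-1])
c=bot.camera('scene');p=bot.read_state()['position']
q=R.from_euler('xyz',c['rotation'],degrees=True).inv().apply(p-c['xyz']);K=c['intrinsics']
print(q,K[0,2]+K[0,0]*q[0]/-q[2],K[1,2]+K[1,1]*q[1]/q[2])
"
```

```text
t 3.55 pos [ 514.1 -109.8   87.1] rpy [179.4 -45.3  15.4] jig [ -17.2 -117.2   87.1] F [1.1 0.2 0.1] J [-32.   29.5 134.6 118.2  35.9 -70.7] w 0.0
[  56.5381124    -6.57572537 -839.52176283] 347.355160294611 197.82060509843353
```

View pics/w4.png

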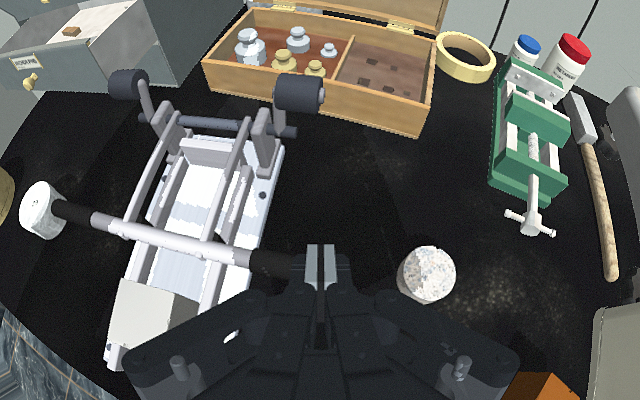

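```bash
python3 -c "
from h import *
from plant import bot
c=bot.camera('wrist')
P2=([501.9,-153.3,29.0],[180,-45.1,15.1]);P4=([514.1,-109.8,87.1],[179.4,-45.3,15.4]);P1=([435.9,-110.8,149.1],[-178.8,-45.5,5.2])
jj=lambda p:JR.inv().apply(p-J).round(1)
print('barend tri',jj(tri(ray(c,(270,206),P2),ray(c,(347,206),P1))), jj(plane(c,(270,206),62,P2)),jj(plane(c,(347,206),62,P1)))
for n,a1,a2,a4 in [('sleeveR',(283,206),(166,189),(243,255)),('sleeveL',(147,204),(32,163),(120,225))]:
  r=[ray(c,a1,P1),ray(c,a2,P2),ray(c,a4,P4)]
  print(n,'12',jj(tri(r[0],r[1])),'4@62',jj(plane(c,a4,62,P4)),'1@62',jj(plane(c,a1,62,P1)),'2@62',jj(plane(c,a2,62,P2)))
"
```

```text
barend tri [ -31.9 -134.3   65.5] [ -30.2 -133.3   62. ] [ -30.5 -134.6   62. ]
sleeveR 12 [-34.4 -75.4  69.2] 4@62 [-28.7 -66.5  62. ] 1@62 [-31.3 -74.3  62. ] 2@62 [-31.  -70.2  62. ]
sleeveL 12 [-33.   72.1  65.6] 4@62 [-28.9  43.1  62. ] 1@62 [-31.7  74.6  62. ] 2@62 [-31.2  78.6  62. ]
```

The bar is still down and the fingers are now above it, so they must have slipped round its edge. I'll go back out to the right, come under it deeper, and lift in smaller steps while watching the force.

```bash
python3 -c "
from h import *
C=np.array([513.2,-108.1,84])
for p in [(-17,-160,87),(-34,-156,22),(-24,-112,20)]:
  q=w(*p);print(q.round(1),((q-C)/400).round(4))"
python3 -m handwheel '[[[0,0,0],[0.01,-0.06,0.02],0],[[0,0,0],[0.01,-0.115,0.01],0],[[0,0,0],[0.01,-0.115,0.01],0],[[0,0,0],[0.005,-0.115,-0.05],0],[[0,0,0],[-0.03,-0.117,-0.12],0],[[0,0,0],[-0.03,-0.117,-0.15],0],[[0,0,0],[-0.03,-0.117,-0.15],0],[[0,0,0],[-0.03,-0.117,-0.15],0]]'; python3 -c "
from h import *
st()"
```

```text
[ 518.  -152.4   87. ] [ 0.012  -0.1107  0.0075]
[ 500.7 -149.9   22. ] [-0.0312 -0.1044 -0.155 ]
[ 506.9 -105.2   20. ] [-0.0159  0.0073 -0.16  ]
time: 4.5
position: [500.8, -154.7, 25.0]
tcp_rot: [179.8, -45.2, 15.2]
contact_force: [-0.4, -0.0, 0.7]
grip_width: -0.003
gripper_force: 0.0
t 4.5 pos [ 500.8 -154.7   25. ] rpy [179.8 -45.2  15.2] jig [ -34.3 -160.8   25. ] F [-0.4 -0.   0.7] J [-39.4  39.9 132.2 118.5  40.9 -80.4] w -0.0
```

```bash
python3 -m handwheel '[[[0,0,0],[0,0.05,-0.006],0],[[0,0,0],[0.014,0.124,-0.01],0],[[0,0,0],[0.014,0.124,-0.01],0],[[0,0,0],[0.014,0.124,-0.01],0]]'; python3 -c "
from h import *
st()"
python3 -m handwheel '[[[0,0,0],[0,0,0.012],0],[[0,0,0],[0,0,0.025],0],[[0,0,0],[0,0,0.025],0]]';python3 -c "
from h import *
st()"
python3 -m handwheel '[[[0,0,0],[0,0,0.012],0],[[0,0,0],[0.002,0,0.025],0],[[0,0,0],[0.002,0,0.025],0]]';python3 -c "
from h import *
st()
from plant import bot
c=bot.camera('wrist');cv2.imwrite('pics/w5.png',c['pixels'][:,:,::-1])"
```

```text
time: 4.9
position: [507.2, -105.0, 22.2]
tcp_rot: [179.6, -45.2, 15.4]
contact_force: [0.1, -0.6, -0.4]
grip_width: 0.002
gripper_force: 0.0
t 4.9 pos [ 507.2 -105.    22.2] rpy [179.6 -45.2  15.4] jig [ -23.6 -111.9   22.2] F [ 0.1 -0.6 -0.4] J [-32.   40.6 134.8 129.4  42.2 -85.3] w 0.0
time: 5.2
position: [506.6, -106.5, 32.1]
tcp_rot: [179.6, -45.2, 15.3]
contact_force: [-1.8, 1.0, -2.8]
grip_width: -0.002
gripper_force: 1.3
t 5.2 pos [ 506.6 -106.5   32.1] rpy [179.6 -45.2  15.3] jig [ -24.4 -113.3   32.1] F [-1.8  1.  -2.8] J [-32.2  38.8 135.  128.1  41.2 -83.6] w -0.0
time: 5.5
position: [507.2, -106.1, 41.7]
tcp_rot: [179.6, -45.2, 15.2]
contact_force: [-5.0, -1.9, -2.0]
grip_width: -0.002
gripper_force: 2.4
t 5.5 pos [ 507.2 -106.1   41.7] rpy [179.6 -45.2  15.2] jig [ -23.8 -113.    41.7] F [-5.  -1.9 -2. ] J [-32.1  37.1 135.1 126.7  40.2 -81.6] w -0.0
```

View pics/w5.png

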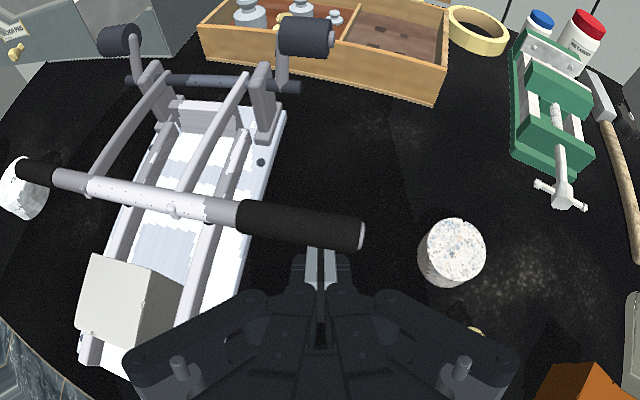

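The bar now lies over the fingertips, crossing them at about (322,245), and it is lifting. I'll go a little deeper and follow the arc with a forward bias.

```bash
python3 -m handwheel '[[[0,0,0],[0.02,0.002,-0.005],0],[[0,0,0],[0.03,0.003,0.01],0],[[0,0,0],[0.04,0.004,0.025],0],[[0,0,0],[0.045,0.004,0.04],0],[[0,0,0],[0.05,0.004,0.055],0],[[0,0,0],[0.05,0.004,0.055],0]]';python3 -c "
from h import *
st()
from plant import bot
c=bot.camera('top');cv2.imwrite('pics/t6.png',c['pixels'][:,:,::-1])
c=bot.camera('scene');cv2.imwrite('pics/s6.png',c['pixels'][:,:,::-1])
P=bot.read_state();c=bot.camera('wrist');cv2.imwrite('pics/w6.png',c['pixels'][:,:,::-1])
"
```

```text
time: 6.15
position: [527.9, -104.1, 64.2]
tcp_rot: [179.6, -45.3, 15.4]
contact_force: [-3.0, -0.0, -0.9]
grip_width: 0.002
gripper_force: 1.1
t 6.15 pos [ 527.9 -104.1   64.2] rpy [179.6 -45.3  15.4] jig [  -2.9 -112.7   64.2] F [-3.  -0.  -0.9] J [-30.1  33.5 133.4 123.4  36.9 -74.9] w 0.0
```

```bash
python3 -m handwheel '[[[0,0,0],[0.015,0.001,0.025],0],[[0,0,0],[0.037,0.003,0.05],0],[[0,0,0],[0.055,0.005,0.07],0],[[0,0,0],[0.075,0.007,0.09],0],[[0,0,0],[0.075,0.007,0.09],0]]';python3 -c "
from h import *
st()"
python3 -m handwheel '[[[0,0,0],[0.02,0.002,0.015],0],[[0,0,0],[0.04,0.004,0.028],0],[[0,0,0],[0.04,0.004,0.028],0]]';python3 -c "
from h import *
st()
from plant import bot
c=bot.camera('wrist');cv2.imwrite('pics/w7.png',c['pixels'][:,:,::-1])"
```

```text
time: 6.8
position: [559.4, -101.7, 100.7]
tcp_rot: [179.5, -45.4, 15.4]
contact_force: [0.0, -0.5, -0.3]
grip_width: -0.003
gripper_force: 0.0
t 6.8 pos [ 559.4 -101.7  100.7] rpy [179.5 -45.4  15.4] jig [  28.6 -113.1  100.7] F [ 0.  -0.5 -0.3] J [-27.3  28.3 130.2 116.2  32.1 -63.1] w -0.0
time: 7.1
position: [574.6, -99.9, 111.1]
tcp_rot: [179.6, -45.3, 15.4]
contact_force: [0.4, 0.1, 0.6]
grip_width: 0.001
gripper_force: 0.0
t 7.1 pos [574.6 -99.9 111.1] rpy [179.6 -45.3  15.4] jig [  44.  -112.7  111.1] F [0.4 0.1 0.6] J [-26.1  27.2 128.6 113.5  30.5 -58.5] w 0.0
```

View pics/w7.png

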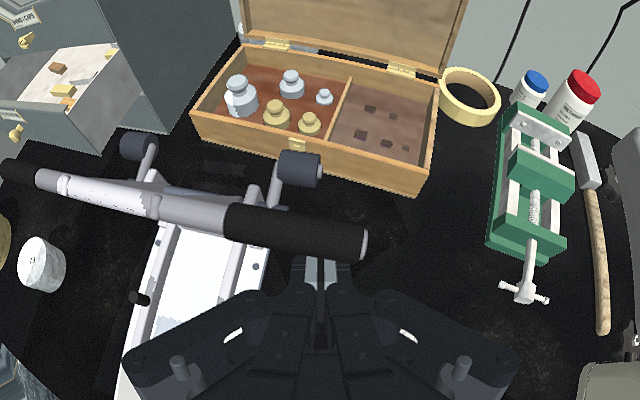

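The bar is well up and lies across the fingertips at about (322,240). That was my last picture, so from here I go by numbers. Next I push on past balance.

```bash
python3 -m handwheel '[[[0,0,0],[0.02,0.002,0.01],0],[[0,0,0],[0.045,0.004,0.02],0],[[0,0,0],[0.07,0.006,0.025],0],[[0,0,0],[0.095,0.008,0.03],0],[[0,0,0],[0.12,0.01,0.03],0],[[0,0,0],[0.12,0.01,0.03],0]]';python3 -c "
from h import *
st()
from plant import bot
s=bot.read_state();c=bot.camera('wrist');I=c['pixels'];M=I.max(2)
# where the bar's right end / steel part is: dump coarse brightness
g=cv2.resize(M,(64,40),interpolation=cv2.INTER_AREA)//26
print('\n'.join(''.join(str(v) if v else '.' for v in r) for r in g))"
```

```text
time: 7.75
position: [623.0, -95.7, 122.8]
tcp_rot: [179.6, -45.3, 15.4]
contact_force: [0.9, -0.0, -0.3]
grip_width: -0.001
gripper_force: 0.0
t 7.75 pos [623.  -95.7 122.8] rpy [179.6 -45.3  15.4] jig [  92.6 -112.7  122.8] F [ 0.9 -0.  -0.3] J [-22.7  27.5 123.3 108.9  27.2 -49.8] w -0.0
6666666533333333333335566666666666556655556666787666666366666666
6666665333333333333334556666666666665666666555556666664666666666
6666653333333333333333656666665666666555556655466666646666666666
6655543333333333333333656666666666666655555565466666646666666664
6444444333333333333333556666666666666655555555566666566666666664
7644444333333333333333456666666666666666655555666666466666666646
5544444433333333333333167887776666666666666665666665666666666556
6544444443333333333332167888667777766666666655666664666666666466
6445666664333333333331556666766434677776666656666656666666664666
5558789997333333333315455666666676543468877658876656666666756666
5589799985433333333235455556766666667778867767788566767665886666
5799988755443333333165765557765666666666764462246624667765688666
6999979754443333332547876458
[... 1091 characters left out ...]
68699999852111111111111111111111112455654521154113
1699551..1111188799996211111111111111111111111111112753111154113
1598551.11111296899721111111111111111111111111111111711111154113
1156641111111495973111122221111111111121111111111112611111154113
1111..1111111674311111262211111111111122111111111425611111154113
1111..1111111431111111211111111111111111111111111247831111154113
1111.11111111111122111111111111111111111111111211113231111164113
111..11111111111132211111111111111111111111122311111111111163123
111.111111113111233321111111111111111111111133311111111111141234
111.11111.117422333321111111111111111111111123332221111111111246
1111111111118733332211111111111111111111111122333321111111111123
```

```bash
python3 -m handwheel '[[[0,0,0],[-0.05,0,0.0],0],[[0,0,0],[-0.15,-0.02,0.0],0],[[0,0,0],[-0.22,-0.1,0.1],0],[[0,0,0],[-0.22,-0.2,0.2],20],[[0,0,0],[-0.22,-0.3,0.28],20],[[0,0,0],[-0.22,-0.36,0.3],20],[[0,0,0],[-0.22,-0.36,0.3],20]]';python3 -c "
from h import *
st()
goal([535,-240,240],[180,-12,5])
from plant import bot
c=bot.camera('top');cv2.imwrite('pics/t8.png',c['pixels'][:,:,::-1])
d=pickle.load(open('c0.pkl','rb'))['top']
def pr(p):
  q=R.from_euler('xyz',c['rotation'],degrees=True).inv().apply(p-c['xyz']);K=c['intrinsics'];return (K[0,2]-K[0,0]*q[0]/q[2],K[1,2]+K[1,1]*q[1]/q[2])
for th in (0,1.5,1.8,1.95):
  for y in (-60,0,60):
    u,v=pr(w(78-110*np.cos(th),y,62+110*np.sin(th))); I=c['pixels']; print(th,y,round(u),round(v),I[round(v)-6:round(v)+7,round(u)].mean(1).round().astype(int))
"
```

```text
time: 8.5
position: [535.1, -246.3, 247.1]
tcp_rot: [179.0, -45.4, 15.5]
contact_force: [-0.6, 0.1, 0.2]
grip_width: 0.235
gripper_force: 0.0
t 8.5 pos [ 535.1 -246.3  247.1] rpy [179.  -45.4  15.5] jig [  -8.1 -255.1  247.1] F [-0.6  0.1  0.2] J [-45.8  13.3 119.4  66.1  42.3 -20.4] w 0.24
turn [-0.028   0.1839 -0.0537] shift [-0.0004  0.0158 -0.0177] pos [ 535 -240  240]
0 -60 317 209 [103 116 140 164 176 180 185 193 206 223 233 235 236]
0 0 293 213 [245 245 245 245 246 245 243 229 213 207 206 209 208]
0 60 270 216 [81 75 79 77 71 67 60 63 69 66 63 65 63]
1.5 -60 310 157 [ 53  57  64  64  69  77 108 125 130 124 114 104  98]
1.5 0 284 161 [66 61 64 63 62 65 54 63 62 66 70 68 68]
1.5 60 258 165 [ 53  62  73  88  88 101 101 102  99  99  88  85  73]
1.8 -60 307 144 [166 156 145 132 125 127 124 109  73  60  55  58  57]
1.8 0 282 148 [166 156 134 105  73  71  64  60  57  63  65  63  58]
1.8 60 256 152 [164 153 133 100  66  58  57  48  56  55  54  59  60]
1.95 -60 306 139 [113 112 121 143 163 164 161 146 132 120 121 125 103]
1.95 0 281 143 [154 166 162 159 165 164 160 139 110  79  62  58  63]
1.95 60 256 146 [ 52  52  84 131 155 166 164 153 133 100  66  58  57]
```

The gate is off the down position and a steel band shows where 1.95 rad should be, so it has gone over. Next I straighten the tool and bring it behind the cube.

```bash
python3 -m handwheel '[[[-0.028,0.1839,-0.0537],[0,0,0],20],[[-0.028,0.1839,-0.0537],[0,0,0],20],[[-0.028,0.1839,-0.0537],[-0.05,0.1,0],20],[[-0.028,0.1839,-0.0537],[-0.15,0.2,0],20],[[-0.028,0.1839,-0.0537],[-0.25,0.3,-0.04],20],[[-0.028,0.1839,-0.0537],[-0.39,0.45,-0.04],20],[[-0.028,0.1839,-0.0537],[-0.39,0.605,-0.04],20],[[-0.028,0.1839,-0.0537],[-0.39,0.605,-0.04],20],[[-0.028,0.1839,-0.0537],[-0.39,0.605,-0.04],20]]';python3 -c "
from h import *
st()
goal(w(-143,0,120),[180,-12,5])
goal(w(-143,0,28),[180,-12,5])
from plant import bot
s=bot.read_state();P=(s['position'],s['tcp_rot']);c=bot.camera('wrist');I=c['pixels'].astype(int);cv2.imwrite('pics/w9.png',c['pixels'][:,:,::-1])
g=cv2.resize(I.max(2).astype(np.uint8),(80,50),interpolation=cv2.INTER_AREA)//26
print('\n'.join(''.join(str(v) if v else '.' for v in r) for r in g))"
```

```text
time: 9.45
position: [375.9, 2.2, 224.9]
tcp_rot: [-179.3, -11.6, 4.9]
contact_force: [-0.3, 0.4, 0.5]
grip_width: 0.236
gripper_force: 0.0
t 9.45 pos [375.9   2.2 224.9] rpy [-179.3  -11.6    4.9] jig [-145.1    6.3  224.9] F [-0.3  0.4  0.5] J [ -3.5  -5.3 128.5   3.3  45.5  79.4] w 0.24
turn [-0.0035 -0.0027 -0.0004] shift [ 0.0066 -0.0153 -0.2624] pos [378.5  -4.  120. ]
turn [-0.0035 -0.0027 -0.0004] shift [ 0.0066 -0.0153 -0.4924] pos [378.5  -4.   28. ]
5555445544454453333333222111111333452211...1247545511111231111114744445255233333
55555543333335632211.........111233633222243448443211111111111114756343152233345
555433333333244111...........111111447888888837221111111111111113556371143123345
44454433341111111.............1....248556555944111111111111111113346371134123346
44444555541111111..........111111..458322234865111111111111111114434451125113336
444444444311111111.......1111111111668989999885111111111111111111346332126113336
444444432111111111.......1111111111688999999896111111111111111111116411116112336
444444432111111111.......1111111111798999999896111111111111111111316
[... 2714 characters left out ...]
2231111123322222111112232211111123433333433444333223
44333333333333333311111111211221111135444442111112221121111111233344334333333223
33333333333333332111111111111141111113566431111113111111111111114333333333433233
33333333333333211111111111111661111111111111111115711111111111111344333344432233
33333333333332111111211111116921111111111111111112741111111221111133233434332333
3333333333333211111132211117711111.111111111.111.1133111122321111113333333322333
33333333333333111111332211441111111111111111111111112321122311111123343333313333
33333333333333221112222212111111111111111111111111111122122221123333333444223333
33333333333333322222222221111111111111111111111111111111222222224322333333233333
```

```bash
python3 -c "
from h import *
from plant import bot
s=bot.read_state();P=(s['position'],s['tcp_rot']);c=bot.camera('wrist');I=cv2.GaussianBlur(c['pixels'],(3,3),0).astype(int).mean(2)
print('col 320 rows 90..205',I[90:206:2,312:330].mean(1).round().astype(int))
print('row 190 cols 270..385',I[184:194,270:386:2].mean(0).round().astype(int))
print('row 150 cols 270..385',I[148:154,270:386:2].mean(0).round().astype(int))
for n,uv,z in [('plate end',(320,199),12),('rowsz62 130',(320,130),62),('z62 172',(320,172),62)]:
  p=plane(c,uv,z,P);print(n,JR.inv().apply(p-J).round(1))
for r in range(120,200,8):print(r,[JR.inv().apply(plane(c,(320,r),z,P)-J).round(1)[0] for z in(12,62)])
"
```

```text
col 320 rows 90..205 [253 253 253 253 253 237 226 226 226 226 226 226 226 226 226 226 226 226
 227 210 214 215 215 216 216 216 217 217 218 218 219 220 220 221 221 222
 222 223 224 224 224 219 245 254 253 253 253 253 253 253 253 253 255 134
  15  22  22  21]
row 190 cols 270..385 [ 19  19  20  18  19  19  15  86 243 221 218 245 253 254 227 226 234 234
 174 254 253 253 253 253 253 253 253 253 253 253 253 253 253 253 253 253
 253 253 253 253 253 254 253 159 171 235 234 227 243 254 250 218 208 241
 185  12  21  23]
row 150 cols 270..385 [ 25  24  27  26  26  26  17 115 249 253 253 253 253 255 208 227 234 234
 180 252 250 222 218 218 219 219 219 219 220 220 220 220 220 221 221 221
 221 221 222 222 222 222 223 170 141 232 233 231 244 254 254 253 253 254
 237  51  24  25]
plate end [-152.5   14.4   12. ]
rowsz62 130 [-69.7  14.1  62. ]
z62 172 [-116.    13.8   62. ]
120 [np.float64(-52.4), np.float64(-58.6)]
128 [np.float64(-62.6), np.float64(-67.5)]
136 [np.float64(-72.7), np.float64(-76.4)]
144 [np.float64(-82.9), np.float64(-85.2)]
152 [np.float64(-93.0), np.float64(-94.0)]
160 [np.float64(-103.0), np.float64(-102.8)]
168 [np.float64(-113.1), np.float64(-111.6)]
176 [np.float64(-123.2), np.float64(-120.4)]
184 [np.float64(-133.4), np.float64(-129.3)]
192 [np.float64(-143.6), np.float64(-138.1)]
```

The cube's near face is at jig x −117 and the lane centre is within about 1 mm of the model. Next I lower the fingers behind the cube.

```bash
python3 -m handwheel '[[[-0.0035,-0.0027,0],[0.0065,-0.0165,-0.1],20],[[-0.0035,-0.0027,0],[0.0065,-0.0165,-0.2],20],[[-0.0035,-0.0027,0],[0.0065,-0.0165,-0.3],20],[[-0.0035,-0.0027,0],[0.0065,-0.0165,-0.37],20],[[-0.0035,-0.0027,0],[0.0065,-0.0165,-0.42],20],[[-0.0035,-0.0027,0],[0.0065,-0.0165,-0.46],20],[[-0.0035,-0.0027,0],[0.0065,-0.0165,-0.49],20],[[-0.0035,-0.0027,0],[0.0065,-0.0165,-0.49],20]]';python3 -c "
from h import *
st()"
```

```text
time: 10.35
position: [378.9, -6.6, 28.6]
tcp_rot: [180.0, -11.9, 5.0]
contact_force: [0.3, 0.4, 0.1]
grip_width: 0.235
gripper_force: 0.0
t 10.35 pos [378.9  -6.6  28.6] rpy [180.  -11.9   5. ] jig [-142.9   -2.6   28.6] F [0.3 0.4 0.1] J [ -4.4  23.4 137.1  13.7   8.   67.2] w 0.23
```

```bash
python3 -m handwheel '[[[0,0,0],[0.012,0.004,0],20],[[0,0,0],[0.022,0.005,0],20],[[0,0,0],[0.03,0.006,0],20],[[0,0,0],[0.038,0.007,0],20],[[0,0,0],[0.048,0.008,0],20],[[0,0,0],[0.06,0.009,0],20],[[0,0,0],[0.072,0.01,0],20],[[0,0,0],[0.084,0.011,0],20],[[0,0,0],[0.096,0.012,0],20],[[0,0,0],[0.11,0.013,0],20]]';python3 -c "
from h import *
st()"
python3 -m handwheel '[[[0,0,0],[0.014,0.001,0],20],[[0,0,0],[0.028,0.002,0],20],[[0,0,0],[0.042,0.004,0],20],[[0,0,0],[0.056,0.005,0],20],[[0,0,0],[0.07,0.006,0],20],[[0,0,0],[0.084,0.007,0],20],[[0,0,0],[0.098,0.009,0],20],[[0,0,0],[0.112,0.01,0],20],[[0,0,0],[0.126,0.011,0],20],[[0,0,0],[0.126,0.011,0],20]]';python3 -c "
from h import *
st()"
```

```text
time: 11.35
position: [425.7, -1.6, 30.6]
tcp_rot: [179.9, -12.2, 5.0]
contact_force: [-1.8, 0.1, 2.4]
grip_width: 0.237
gripper_force: 1.5
t 11.35 pos [425.7  -1.6  30.6] rpy [179.9 -12.2   5. ] jig [-95.9  -1.7  30.6] F [-1.8  0.1  2.4] J [ -3.   24.8 131.8   8.1  11.4  74.2] w 0.24
time: 12.35
position: [477.4, 2.8, 30.9]
tcp_rot: [179.9, -12.3, 5.0]
contact_force: [-0.3, -0.3, 0.1]
grip_width: 0.231
gripper_force: 0.0
t 12.35 pos [477.4   2.8  30.9] rpy [179.9 -12.3   5. ] jig [-44.   -1.9  30.9] F [-0.3 -0.3  0.1] J [ -2.   27.  125.8   5.3  15.1  78. ] w 0.23
```

```bash
python3 -m handwheel '[[[0,0,0],[0.012,0.001,0],20],[[0,0,0],[0.024,0.002,0],20],[[0,0,0],[0.036,0.003,0],20],[[0,0,0],[0.048,0.004,0],20],[[0,0,0],[0.06,0.005,0],20],[[0,0,0],[0.072,0.006,0],20],[[0,0,0],[0.082,0.007,0],20],[[0,0,0],[0.082,0.007,0],20]]'
for i in 1 2; do python3 -m handwheel '[[[0,0,0],[0.004,0,0],20],[[0,0,0],[0.008,0.001,0],20],[[0,0,0],[0.008,0.001,0],20]]'; done;python3 -c "
from h import *
st()"
```

```text
time: 13.15
position: [509.8, 5.6, 30.8]
tcp_rot: [179.9, -12.3, 5.0]
contact_force: [-0.1, -0.4, 0.1]
grip_width: 0.234
gripper_force: 0.0
time: 13.45
position: [511.9, 6.0, 30.6]
tcp_rot: [179.9, -12.2, 5.0]
contact_force: [-2.3, 0.2, 0.6]
grip_width: 0.232
gripper_force: 0.9
time: 13.75
position: [515.5, 6.4, 30.7]
tcp_rot: [179.9, -12.2, 5.0]
contact_force: [-1.2, -0.7, -0.8]
grip_width: 0.235
gripper_force: 0.7
t 13.75 pos [515.5   6.4  30.7] rpy [179.9 -12.2   5. ] jig [-5.7 -1.6 30.7] F [-1.2 -0.7 -0.8] J [ -1.4  28.8 121.2   4.1  18.   79.9] w 0.23
```

```bash
for i in 1 2 3; do python3 -m handwheel '[[[0,0,0],[0.003,0,0],20],[[0,0,0],[0.005,0,0],20],[[0,0,0],[0.005,0,0],20]]' | egrep 'posi|contact'; done
```

```text
position: [517.3, 6.4, 30.6]
contact_force: [-1.0, -0.6, 0.5]
position: [519.4, 6.4, 30.7]
contact_force: [-1.6, -0.5, -0.5]
position: [521.3, 6.4, 30.6]
contact_force: [-1.3, 0.1, 0.1]
```

```bash
for i in 1 2 3; do python3 -m handwheel '[[[0,0,0],[0.003,0,0],20],[[0,0,0],[0.005,0.0005,0],20],[[0,0,0],[0.005,0.0005,0],20]]' | egrep 'posi|contact'; done
```

```text
position: [523.4, 6.6, 30.7]
contact_force: [-0.6, -0.1, 0.6]
position: [525.3, 6.8, 30.7]
contact_force: [-1.5, -0.5, -0.2]
position: [527.2, 7.0, 30.6]
contact_force: [-1.4, -0.4, 1.4]
```

```bash
for i in 1 2; do python3 -m handwheel '[[[0,0,0],[0.003,0,0],20],[[0,0,0],[0.005,0.0005,0],20],[[0,0,0],[0.005,0.0005,0],20]]' | egrep 'posi|contact'; done; python3 -c "
from h import *
from plant import bot
st()
s=bot.read_state();P=(s['position'],s['tcp_rot']);c=bot.camera('wrist');cv2.imwrite('pics/w10.png',c['pixels'][:,:,::-1])
I=cv2.GaussianBlur(c['pixels'],(3,3),0).astype(int).mean(2)
for col in (305,320,335):
  print(col,[(r,int(I[r,col-3:col+4].mean()),*(JR.inv().apply(plane(c,(col,r),z,P)-J).round(1)[0].item() for z in(48,62))) for r in range(60,240,4)])
"
```

```text
position: [527.3, 7.1, 30.2]
contact_force: [-7.0, -1.2, 5.5]
position: [527.4, 7.3, 29.7]
contact_force: [-12.0, -3.2, 8.3]
t 16.15 pos [527.4   7.3  29.7] rpy [179.9 -11.8   5. ] jig [ 6.2 -1.8 29.7] F [-12.   -3.2   8.3] J [ -1.3  29.5 119.4   3.7  19.4  80.4] w 0.24
305 [(60, 21, 108.0, 103.2), (64, 22, 105.7, 101.1), (68, 21, 103.4, 99.0), (72, 23, 101.1, 96.9), (76, 22, 98.8, 94.9), (80, 20, 96.6, 92.8), (84, 21, 94.4, 90.8), (88, 187, 92.1, 88.8), (92, 225, 90.0, 86.8), (96, 137, 87.8, 84.8), (100, 79, 85.6, 82.8), (104, 83, 83.4, 80.8), (108, 76, 81.3, 78.8), (112, 62, 79.1, 76.9), (116, 127, 77.0, 74.9), (120, 226, 74.9, 73.0), (124, 227, 72.8, 71.1), (128, 148, 70.6, 69.1), (132, 172, 68.5, 67.2), (136, 171, 66.4, 65.3), (140, 166, 64.3, 63.4), (144, 141, 62.3, 61.5), (148, 149, 60.2, 59.6), (152, 149, 58.1, 57.7), (156, 149, 56.0, 55.7), (160, 150, 53.9, 53.8), (164, 150, 51.8, 51.9), (168, 150, 49.7, 50.0), (172, 151, 47.7, 48.1), (176, 151, 45.6, 46.2), (180, 151, 43.5, 44.3), (184, 152, 41.4, 42.4), (188, 152, 39.3, 40.5), (192, 152, 37.2, 38.6), (196, 152, 35.1, 36.6),
[... 1680 characters left out ...]
.0), (124, 229, 72.8, 71.1), (128, 143, 70.7, 69.1), (132, 170, 68.5, 67.2), (136, 170, 66.4, 65.3), (140, 167, 64.4, 63.4), (144, 143, 62.3, 61.5), (148, 153, 60.2, 59.6), (152, 152, 58.1, 57.7), (156, 153, 56.0, 55.8), (160, 153, 53.9, 53.9), (164, 153, 51.8, 51.9), (168, 153, 49.7, 50.0), (172, 153, 47.7, 48.1), (176, 154, 45.6, 46.2), (180, 153, 43.5, 44.3), (184, 153, 41.4, 42.4), (188, 153, 39.3, 40.5), (192, 153, 37.2, 38.6), (196, 153, 35.1, 36.7), (200, 154, 33.0, 34.7), (204, 153, 30.8, 32.8), (208, 153, 28.7, 30.8), (212, 153, 26.6, 28.9), (216, 154, 24.4, 26.9), (220, 153, 22.3, 25.0), (224, 154, 20.1, 23.0), (228, 154, 17.9, 21.0), (232, 154, 15.7, 19.0), (236, 153, 13.5, 17.0)]
```

It stopped hard against the end stop, and the seam lies on the same row at all three columns, so the cube is flush. Next I back off and check everything.

```bash
python3 -m handwheel '[[[0,0,0],[-0.02,-0.002,0],20],[[0,0,0],[-0.1,-0.009,0],20],[[0,0,0],[-0.15,-0.013,0.02],20],[[0,0,0],[-0.18,-0.016,0.12],20],[[0,0,0],[-0.2,-0.02,0.24],20],[[0,0,0],[-0.2,-0.02,0.36],20],[[0,0,0],[-0.2,-0.02,0.45],20],[[0,0,0],[-0.2,-0.02,0.45],20]]' | egrep 'time|posi|contact'; python3 -c "
from h import *
from plant import bot
st()
s=bot.read_state();P=(s['position'],s['tcp_rot']);c=bot.camera('wrist');cv2.imwrite('pics/w11.png',c['pixels'][:,:,::-1])
t=bot.camera('top')['pixels'].astype(int);c0=pickle.load(open('c0.pkl','rb'))['top'];o=c0['pixels'].astype(int)
for n,(x0,x1,y0,y1) in dict(tin=(195,235,208,248),slice=(358,386,180,208),knob=(374,392,210,228)).items():
  d=abs(t[y0:y1,x0:x1]-o[y0:y1,x0:x1]).max(2); f=lambda A:[k.mean().round(2) for k in np.nonzero(A[y0:y1,x0:x1].mean(2)>90)]
  print(n,'maxdiff',d.max(),'mean',d.mean().round(1),f(t),f(o))
I=cv2.GaussianBlur(c['pixels'],(3,3),0).astype(int).mean(2)
M=I.astype(np.uint8);g=cv2.resize(c['pixels'].max(2)[40:220,180:460],(93,45),interpolation=cv2.INTER_AREA)//26
print('\n'.join(''.join(str(v) if v else '.' for v in r) for r in g))
"
```

```text
time: 17.0
position: [455.4, -0.8, 216.5]
contact_force: [0.5, 0.2, 0.1]
t 17.0 pos [455.4  -0.8 216.5] rpy [179.8 -12.9   5. ] jig [-66.1  -3.6 216.5] F [0.5 0.2 0.1] J [ -2.7   3.1 122.    2.3  42.1  80.8] w 0.23
tin maxdiff 158 mean 34.4 [np.float64(20.66), np.float64(22.82)] [np.float64(19.53), np.float64(18.53)]
slice maxdiff 18 mean 7.0 [np.float64(14.54), np.float64(13.14)] [np.float64(14.63), np.float64(13.13)]
knob maxdiff 17 mean 7.2 [np.float64(8.45), np.float64(7.52)] [np.float64(8.38), np.float64(7.55)]
443333333331111111111.....11...13311.11111...11...11111.15411........111111334444444444444444
33333343333111111111....1111.111331...11111...111111111123311...11...111111111112334444444444
33333333333111111112222222211111332...............11..11233111.123333222211111111111112344444
3333333333211111113444443322111.232.......1............1232....224444444411111111111111111131
33333333331111111244444444353...233.1.11111....1.1.11.113321..2534444444441111111111111111111
33333333332111111354444444553332133111111111.111111111113312542454444444451111111111111111111
1111111.111111
[... 2951 characters left out ...]
99878899993.....1...............1.....1..1
........11111111111111111111.299998878999999999999999878899993...............................
........1111111111111111111..199998878999999999999999778899993...........1.......1...........
........11111111111111111....199998878999999999999999778899993...................1...........
........11111111111111111....199998878999999999999999878899993...........................1.11
.........111111111111.11....1199998878999999999999999878899993....1.............1........111.
.........111111111111111.11..199998878999999999999999778899993.............................11
.........11111111111.....1...199998878999999999999999778899993............................1..
```

```bash
python3 -c "
from h import *
from plant import bot
c=bot.camera('wrist');s=bot.read_state()
def find(f,P):
  I=cv2.imread(f); m=cv2.inRange(I,(110,110,110),(255,255,255))
  n,l,S,C=cv2.connectedComponentsWithStats(m)
  for i in range(1,n):
    if 150<S[i,4]<6000:
      p=plane(c,C[i],39,P)
      if abs(p[0]-468)<70 and abs(p[1]-210)<80: print(f,C[i].round(),S[i,2:],p.round(1))
find('pics/w1.png',([435.9,-110.8,149.1],[-178.8,-45.5,5.2]))
find('pics/w9.png',([375.9,2.2,224.9],[-179.3,-11.6,4.9]))
find('pics/w11.png',(s['position'],s['tcp_rot']))
t=bot.camera('top')['pixels'];print(cv2.resize(t[195:260,185:245].mean(2).astype(np.uint8),(30,16))//26)
# gate: bar in scene at 1.95 vs background before
b=bot.camera('scene');o=pickle.load(open('c0.pkl','rb'))['scene']['pixels']
for th in (0,1.6,1.8,1.95):
  for y in (-120,-100,-55,0,100):
    q=R.from_euler('xyz',b['rotation'],degrees=True).inv().apply(w(78-110*np.cos(th),y,62+110*np.sin(th))-b['xyz']);K=b['intrinsics'];u,v=round(K[0,2]-K[0,0]*q[0]/q[2]),round(K[1,2]+K[1,1]*q[1]/q[2])
    print(th,y,u,v,b['pixels'][v-1:v+2,u-1:u+2].mean((0,1)).round(),o[v-1:v+2,u-1:u+2].mean((0,1)).round())
"
```

```text
pics/w1.png [ 84. 215.] [  46   51 1692] [466.7 195.9  39. ]
pics/w9.png [169. 112.] [  49   46 1647] [472.5 208.3  39. ]
pics/w11.png [155. 176.] [  49   47 1569] [467.4 207.3  39. ]
[[2 1 1 1 1 1 1 2 1 1 1 1 1 2 1 2 1 2 1 2 2 2 2 2 2 2 2 3 4 3]
 [2 1 2 2 1 1 1 1 1 1 1 1 1 2 2 1 2 2 2 2 2 2 2 2 2 2 5 6 6 4]
 [2 2 2 2 1 1 1 1 1 1 1 1 1 1 2 2 2 2 2 2 2 2 2 2 2 4 7 7 6 6]
 [2 2 2 2 2 1 1 2 2 2 1 1 2 2 2 2 2 2 2 2 2 2 2 2 2 6 7 7 5 7]
 [2 2 2 2 2 2 1 1 1 1 2 1 2 2 2 2 2 2 2 2 2 2 2 2 3 7 7 7 5 7]
 [2 2 2 2 2 2 2 2 2 2 4 6 7 7 7 7 7 5 3 2 2 2 2 2 5 7 7 6 6 7]
 [2 2 2 2 2 2 2 2 3 7 8 8 8 8 8 8 7 8 8 5 2 2 2 2 6 7 7 5 7 7]
 [2 2 2 2 2 2 2 2 6 8 7 7 7 7 6 7 8 8 8 7 5 2 2 4 7 7 7 5 7 7]
 [2 2 2 2 2 2 2 2 6 7 7 7 8 8 7 7 8 8 7 7 5 3 2 5 7 7 6 6 7 7]
 [2 1 2 2 2 1 2 1 4 7 7 7 7 7 7 7 7 7 7 5 4 2 3 6 7 7 5 7 7 7]
 [1 1 2 1 1 2 2 2 1 2 4 6 7 7 7 7 6 5 4 3 2 2 4 7 7 6 5 7 7 7]
 [2 1 1 2 1 2 2 1 2 1 1 1 2 2 2 2 2 2 2 2 2 2 6 7 7 6 6 7 7 7]
 [1 2 2 2 2 1 2 2 1 2 1 2 1 2 2 1 2 2 2 2 2 3 7 7 7 5 7 7 7 6]
 [1 2 2 2 2 1 1 2 2 1 2 1 1 2 2 2 2 2 2 2 2 5 7 7 6 5 7 7 7 5]
 [1 1 2 2 1 1 1 2 2 1 2 1 2 1 2 2 
[... 345 characters left out ...]
7.] [162. 145. 122.]
1.6 -100 363 140 [72. 68. 63.] [158. 144. 126.]
1.6 -55 344 136 [170. 170. 180.] [ 95. 103. 107.]
1.6 0 322 132 [ 94.  98. 103.] [ 92. 100. 103.]
1.6 100 285 125 [50. 56. 63.] [199. 202. 204.]
1.8 -120 376 140 [51. 51. 52.] [161. 145. 123.]
1.8 -100 368 138 [51. 51. 53.] [160. 146. 125.]
1.8 -55 349 135 [171. 172. 181.] [ 94. 101. 105.]
1.8 0 327 130 [130. 129. 138.] [ 93. 101. 104.]
1.8 100 291 123 [34. 36. 39.] [181. 183. 186.]
1.95 -120 379 140 [52. 53. 56.] [162. 147. 125.]
1.95 -100 371 138 [53. 53. 57.] [159. 144. 122.]
1.95 -55 352 134 [202. 202. 211.] [157. 162. 163.]
1.95 0 331 130 [139. 139. 148.] [ 93. 101. 104.]
1.95 100 295 124 [36. 36. 38.] [181. 184. 187.]
```

The tin hasn't moved; the difference in the top view was the arm showing beside it. The gate is raised near its stop and the cube is home.

```bash
python3 -c "
from plant import bot
print(bot.sign_off())"
```

```text
the job is handed in; nothing more can be done
None
```

The job is handed in at about 17 s: the gate bar stays raised by itself, the cube is flush against the end stop (final push peaked near 12 N), and the tin, slice and knob weight stand where they were; the first lift slipped off the bar and was redone.

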